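# Take a reading through the third filter of a photometer

### The arm

A 7-joint arm with a two-finger parallel gripper is mounted at the origin on the work surface. World frame = base frame: x ahead of the robot, y to its left, z up, the work surface at z = 0. Lengths are in m, angles in rad, forces in N, time in s.
With the tool pointing down it reaches from about 0.4 to 0.9 m from the base axis. Payload 5.5 kg.
Tool frame: the origin (TCP) lies midway between the tips of the shut fingers; the grasp point (between the pads) lies 19 mm behind it (ctrl.hold_point_z is the distance from the TCP to the grasp point, in m); z points along the fingers, y is the line along which they close (so a half turn about z gives the same grasp; the last joint's range is limited). The gripper opens to 85 mm and grips with 20 to 120 N. Pads are 22 mm wide; open, the fingers measure 114 mm over their backs; the gripper's body (76 mm by 85 mm) begins 54 mm behind the grasp point. The pads swing forward as they close: fully open they stand 13 mm farther back than shut.
Start: joints at [1.553, 0.501, -0.427, 1.55, 0.221, 1.138, -0.21], TCP at [0.18, -0.625, 0.231] pointing down, gripper open.
Joint ranges: [-2.88, 2.88], [-0.31, 2.03], [-1.54, 1.56], [0.2, 2.42], [-1.41, 4.55], [0.19, 2.02], [-2.57, 2.57]. Speed limits (rad/s): [2.57, 2.57, 3.14, 3.14, 3.14, 3.14, 3.14].

### API

Orientations are given as a unit quaternion [w, x, y, z].
In Python, from cell import ctrl gives the robot as it stands.
- The arm moves only by the shell command python3 -m creep 'ROWS'. ROWS is JSON, a list of rows, each a list of 3 entries, a list of its own where there are three numbers: the finger opening in cm, from 0 to 8.54, then the shift along the tool's x, y, z in cm, then the turn about the tool's z in rad. A call has 1 to 12 rows; each row shifts and turns the commanded pose from where the row before left it, along the tool's axes as they then stand; what a row does not reach is not made up. A row lasts 1/12 s, in which the tool goes at most 41.7 mm and 7.16 degrees, less where a joint would pass 70% of its speed; a pose out of reach is approached as far as the arm can. A call with a gripper value outside its range is refused whole. The fingers move at their own pace and stop on an object; the grip force is fixed at half the most. Time passes only in rows, so rows that do not move let the fingers close. It gives the time, the measured TCP pose, the force, the opening and the grip force at its end, in the units of the state.
- ctrl.observe(): the state, without advancing time (a new reading comes with each control period).
- ctrl.get_image(name): name is "side" or "top"; returns the picture (480x640x3 uint8, red, green, blue); there is no depth.
- ctrl.calibration(name): a dict with "camera_matrix" (3x3 intrinsics, pixels), "R" (3x3) and "t" (3): a world point X has camera coordinates R X + t. Camera axes: x right, y down, z forward; pixel columns grow to the right and rows downward; lengths in m; the calibration is good to about 2 mm. A picture is of the moment at which its call begins. calibration takes no time and is no camera call.
- ctrl.job_done(): hands the job in; it is judged then, once.
Trained networks look in the newest picture that a camera, given by its name, has taken for a name from the list of things; names that differ only in an ending like _2 or _b are one class to them, and where a whole thing is asked for, a point or a joint stands for the part that bears it (a point fixed in the world has none). Each returns a list of dicts, best first, with "conf" (0 to 1); they miss things now and then, are a little off and sometimes report something else, mostly with a low value. They report only what shows in the picture. A call takes as long as a camera call.
- ctrl.boxes_of(camera, name): "pixel" ([column, row] in pixels, amid what is visible of it).
- ctrl.trace(camera, name): "pixels" (480x640 bool, what is visible of it) and "pixel" ([column, row] in pixels, amid what is visible of it).
The state is a dict: "time_s": time; "qpos": joint angles; "qvel": joint speeds; "effort": joint torques, N m; "tool_pos": TCP position; "tool_rot": TCP orientation; "wrist_force": force on the tool from outside, world axes, zero at the start; "ft_torque": the same for the moment, N m; "finger_gap": finger opening in m; "finger_force": force on a finger pad.
Only numpy, scipy, OpenCV 4.12 (cv2) and the standard library are available. Lean on these libraries where they do the work, as an engineer would, in place of code of your own. Each camera call takes 0.05 s, during which the arm holds its last target. There are 200 camera calls.

### The job

Press the black light cap on the photometer's sample well straight down until it snaps fully home, and only then turn the filter knob clockwise from its dark stop, feeling the clicks, to the third one (the green dot) without running past it. A closing spring pulls the knob back if it is let go, so finish with the program still holding the knob at that third click while the reading is taken. Leave the bottle, the beaker and the vial next to the instrument where they stand.

Things in the scene. Friction and masses are not known exactly. Their poses are not given: they have to be found in the camera images.
- photometer: White bench filter photometer, fixed, 270 mm deep (x), 260 wide (y). Origin on the bench under it, z up; x runs from the blue sloping front panel (x = -150 to -60 mm, facing the robot at yaw 0) to the rear (x = +120 mm). Flat top deck 100 mm above the bench, x -60 to +120, y -130 to +130 mm; on it the filter knob at x 30, y -65 and the light cap at x 30, y +65 mm. Its place and yaw differ each time.
- knob_grip (a point): Point to grip on the black filter knob: on its vertical axis, 131 mm above the bench. A round skirt, 50 mm across, its top 108 mm above the bench, carries an upright bar 46 mm long (this point's x), 14 mm thick (its y), from 108 to 142 mm above the bench; white pointer line at the bar's +x end. The point turns with the knob. Pinch the bar across its thickness from above and turn about the axis.
- dial_green (a point): Green dot on the grey dial round the knob, 36 mm from the knob's axis, 103 mm above the bench: the third click, where the pointer must end. Six dots of 8 mm, 22.5 degrees apart, mark the stops clockwise from above: black (dark, start), violet, blue, green, yellow, red.
- filter_knob (a joint): Turn of the filter knob, rad, clockwise seen from above: 0 at the dark end stop (start), clicks at 0.393, 0.785, 1.178 (third, green), 1.571, 1.963 (red, end stop). A spring pulls it back to 0 with 0.08 N m at 0, 0.13 at the third click. Clicks add 0.05 to 0.07 N m, up 0.1 rad past each stop and down 0.1 rad before the next. Being worn they are felt but do not hold: let go, it runs back to 0.
- light_cap_top (a point): Centre of the flat top of the black light cap: ribbed, round, 38 mm across, 30 mm high, on the aluminium collar of the sample well. It starts 12 mm proud (top 144 mm above the bench, orange ring showing on the collar below it); fully home its top is 132 mm above the bench. Press it down at its middle with the closed fingertips.
- light_cap (a joint): How far the light cap is pressed straight down, m: 0 proud (start), 0.012 fully home. A detent holds it at both ends: it takes 6 to 9 N to push it past mid travel, then it snaps the rest of the way by itself and stays.
- amber_bottle: Loose bystander: amber reagent bottle, blue cap, 60 mm diameter, 135 mm high, beside the instrument. Origin: centre of its underside.
- beaker: Loose bystander: glass beaker, 68 mm diameter, 85 mm high, beside the instrument. Origin: centre of its underside.
- sample_vial: Loose bystander: glass sample vial with black cap, 25 mm diameter, 64 mm high, beside the instrument. Origin: centre of its underside.

How it is judged:
On the way, in this order (a step that is already met when the one before it is completed fails the run):
1. the light cap is pressed fully home while the knob is still at its dark stop (value of joint light_cap above 0.0105 m and value of joint filter_knob below 0.12 rad), for 0.2 s.
2. the knob is held at the third click (value of joint filter_knob between 1.0781 and 1.2781 rad and contact force between the fingers and filter_knob above 1 N and value of joint light_cap above 0.0105 m), for 0.3 s.
At the end, for the whole second after the job is handed in: The knob is at rest within 0.10 rad of the third click (1.178 rad) and the fingers hold the knob (more than 1 N), the light cap is home (within 1.5 mm), and bottle, beaker and vial stand upright (within 0.15 rad) and within 15 mm of where they were (all of step 2 and velocity of joint filter_knob between -0.1 and 0.1 rad/s and distance of each of amber_bottle, beaker, sample_vial from where it was at the start of the episode below 0.015 m and angle between each of amber_bottle, beaker, sample_vial's own z axis and vertical below 0.15 rad); the arm keeps its last pose, push and grip.
It fails at once if the knob runs past the third click, half-way to the fourth (value of joint filter_knob above 1.3744 rad).
It fails at once if the knob is turned away from dark while the light cap is not home (value of joint filter_knob above 0.2 rad and value of joint light_cap below 0.0105 m).
It fails at once if bottle, beaker or vial is knocked away or over (distance of any of amber_bottle, beaker, sample_vial from where it was at the start of the episode above 0.015 m or angle between any of amber_bottle, beaker, sample_vial's own z axis and vertical above 0.3 rad).
It also fails if it takes over 58 s, if anything falls off the work surface, if the arm or the gripper's body presses on something with over 40 N, if the wrist force passes 120 N, or if a joint passes its speed limit or range.

## Working session

There is one attempt and no reset: what is moved stays moved. The work goes in short steps, Python scripts to look and compute and a shell command to move; the robot and the scene stay as the last step left them, time stands still between calls to the robot, and variables do not carry over. Pictures are saved under pics/ and viewed, at most 10 in all, crops included, and the job is handed in when it is done.

```bash
mkdir -p pics; ls
python3 - <<'E'
from cell import ctrl
import cv2
for c in("side","top"):
    im=ctrl.get_image(c); cv2.imwrite(f"pics/{c}0.png",im[:,:,::-1])
    for n in("light_cap_top","knob_grip","dial_green","photometer","amber_bottle","beaker","sample_vial"):
        print(c,n,[(d["pixel"],round(d["conf"],2)) for d in ctrl.boxes_of(c,n)[:2]])
s=ctrl.observe();print(s["time_s"],s["tool_pos"],s["tool_rot"],s["wrist_force"])
E
```

```text
pics
side light_cap_top [([345.1, 203.4], 0.54)]
side knob_grip [([396.8, 198.6], 0.81)]
side dial_green [([379.7, 240.8], 0.88)]
side photometer [([381.2, 241.0], 0.85)]
side amber_bottle []
side beaker [([444.4, 199.5], 0.94)]
side sample_vial [([322.7, 293.6], 0.55)]
top light_cap_top [([396.8, 226.8], 0.78)]
top knob_grip [([462.6, 247.8], 0.75)]
top dial_green [([422.7, 266.2], 0.71)]
top photometer [([420.4, 265.4], 0.8), ([311.5, 215.2], 0.32)]
top amber_bottle [([311.3, 216.4], 0.83)]
top beaker [([531.9, 271.5], 0.86)]
top sample_vial [([309.3, 279.6], 0.64)]
0.8 [ 0.18017033 -0.6245343   0.23133106] [1.48994657e-05 9.90159364e-01 1.39944389e-01 3.32048700e-05] [ 0.27271905  0.30791339 -0.17436749]
```

View pics/side0.png

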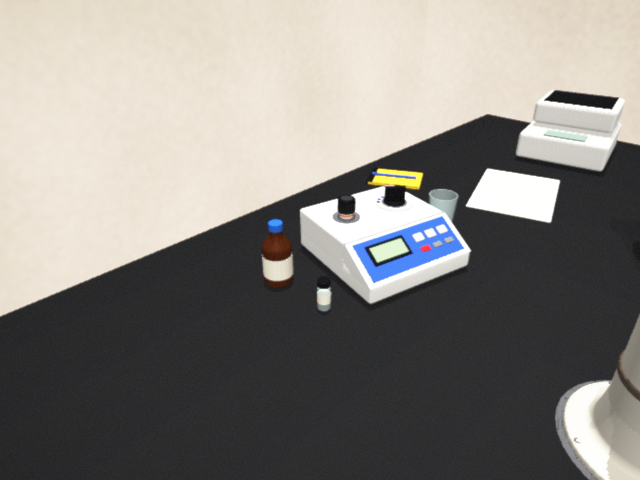

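View pics/top0.png

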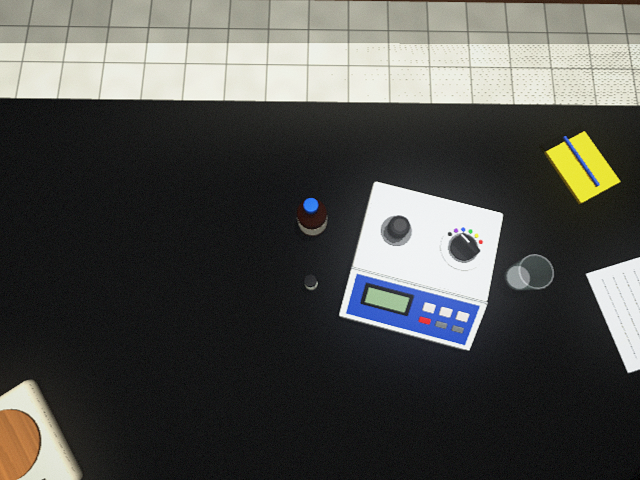

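```bash
cat > h.py <<'E'
import numpy as np, cv2
from cell import ctrl
def P(c):
    k=ctrl.calibration(c); return np.array(k["camera_matrix"])@np.c_[np.array(k["R"]),np.array(k["t"])]
def tri(a,b):
    X=cv2.triangulatePoints(P("side"),P("top"),np.array(a,float),np.array(b,float)).ravel(); return X[:3]/X[3]
def proj(c,X):
    p=P(c)@np.r_[X,1]; return p[:2]/p[2]
def onz(c,px,z):
    M=P(c); A=np.c_[M[:,0],M[:,1],-np.r_[px,1]]; return np.linalg.solve(A,-(M[:,2]*z+M[:,3]))[:2]
E
python3 - <<'E'
from h import *
print("cap",tri((345.1,203.4),(396.8,226.8)),"knob",tri((396.8,198.6),(462.6,247.8)),"green",tri((379.7,240.8),(422.7,266.2)))
print(onz("top",(396.8,226.8),.144),onz("top",(462.6,247.8),.131))
for c in("side","top"):
    k=ctrl.calibration(c);print(c,-np.array(k["R"]).T@k["t"])
for n,p in(("bottle",(311.3,216.4)),("beaker",(531.9,271.5)),("vial",(309.3,279.6))):print(n,onz("top",p,.06))
E
```

```text
cap [ 0.61897762 -0.06936411  0.13248267] knob [ 0.58221018 -0.19696792  0.11196765] green [ 0.5662553  -0.13336044  0.03568855]
[ 0.61661868 -0.06698419] [ 0.58190271 -0.18854755]
side [0.01353171 0.61832662 0.57599054]
top [0.41383109 0.06029017 0.91733896]
bottle [0.6581783  0.09148844]
beaker [ 0.55099118 -0.34521528]
vial [0.52980513 0.09295908]
```

The side view shows the cap at (346,204), the knob at (396,195), the bottle at (278,260), the vial at (324,295) and the beaker at (443,205). In the top view the cap is at (398,227), the knob at (463,247) with its pointer to the upper left, and the dots run from black (450,234) to red (481,242). I'll zoom in for accuracy.

Run:
```python
from h import *
t=cv2.imread("pics/top0.png");s=cv2.imread("pics/side0.png")
a=cv2.resize(t[200:275,370:495],None,fx=6.4,fy=6.4,interpolation=cv2.INTER_CUBIC)[:480]
cv2.imwrite("pics/z1.png",a)
b=cv2.resize(s[175:235,320:420],None,fx=8,fy=8,interpolation=cv2.INTER_CUBIC)
cv2.imwrite("pics/z2.png",b)
# deck corners
for p in((375,182),(503,211)):print(onz("top",p,.1))
```

```text
[ 0.71835088 -0.03349351]
[ 0.66230967 -0.2806793 ]
```

View pics/z1.png

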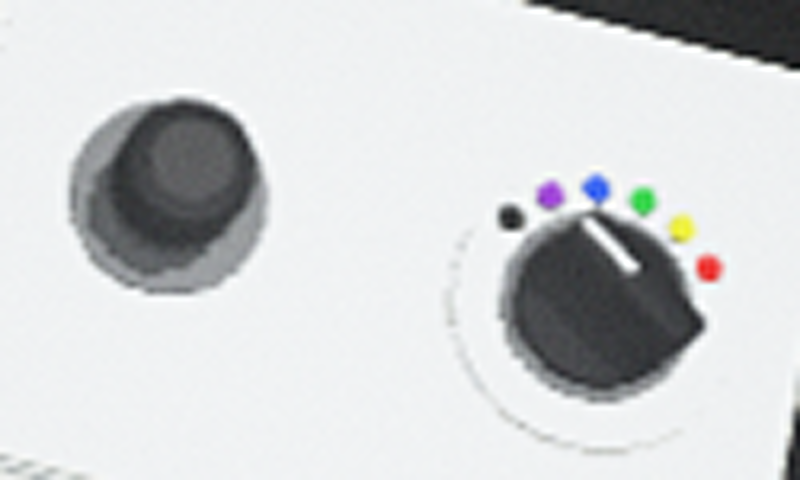

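View pics/z2.png

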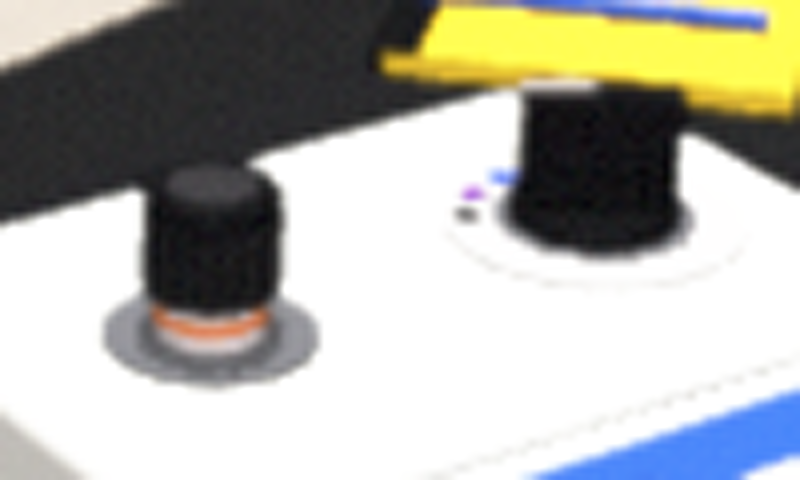

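The zooms put the cap top at (190,153) in the top crop and (210,187) in the side crop. The dots are clear, and the white pointer line runs (588,222) to (635,268), i.e. towards the black dot from the bar centre.

Run:
```python
from h import *
from scipy.optimize import least_squares
u=lambda x,y:np.array([370+(x+.5)/6.4-.5,200+(y+.5)/6.4-.5])
v=lambda x,y:np.array([320+(x+.5)/8-.5,175+(y+.5)/8-.5])
d=[u(*q) for q in((510,217),(550,195),(596,188),(643,201),(682,229),(708,268))]
f=lambda p:np.ravel([proj("top",[p[0]+.036*np.cos(p[2]-i*np.pi/8),p[1]+.036*np.sin(p[2]-i*np.pi/8),.103])-d[i] for i in range(6)])
r=least_squares(f,[.58,-.19,1],x_scale=[.01,.01,.1]);print("knob axis,black ang",r.x,np.degrees(r.x[2]),np.abs(r.fun).max())
cap=tri(v(210,187),u(190,153));print("cap tri",cap,"onz",onz("top",u(190,153),.144))
print("collar centre",onz("top",u(168,197),.102))
e0,e1=onz("top",u(588,222),.142),onz("top",u(635,268),.142);print("pointer",e0,e1,np.degrees(np.arctan2(*(e0-e1)[::-1])))
print("ptr tri",tri(v(525,88),u(588,222)))
c=onz("top",u(190,153),.144);dd=c-r.x[:2];print("yaw",np.degrees(np.arctan2(-dd[0],dd[1])),np.linalg.norm(dd))
s=ctrl.observe();R=cv2.Rodrigues
w,x,y,z=s["tool_rot"]
print("tool x",[1-2*(y*y+z*z),2*(x*y+w*z)],"y",[2*(x*y-w*z),1-2*(x*x+z*z)], s["finger_gap"])
```

```text
knob axis,black ang [ 0.58856069 -0.19763225  0.72904603] 41.771260340940756 0.09702398206451335
cap tri [ 0.62157791 -0.07287442  0.14317248] onz [ 0.62289734 -0.07160912]
collar centre [ 0.62059056 -0.07188077]
pointer [ 0.60462299 -0.18435517] [ 0.59141604 -0.19692767] 43.5901945447431
ptr tri [ 0.6042095  -0.1854005   0.14037414]
yaw -15.241027411513954 0.13061712795757435
tool x [np.float64(0.9608311338528955), np.float64(0.2771344951934344)] y [np.float64(0.2771344932144952), np.float64(-0.9608311356140342)] 0.0857574420830442
```

```bash
python3 -m creep '[[0,[2.8,-2.0,0],0],[0,[2.8,-2.0,0],0],[0,[2.8,-2.0,0],0],[0,[2.8,-2.0,0],0],[0,[2.8,-2.0,0],0],[0,[2.8,-2.0,0],0],[0,[2.8,-2.0,0],0],[0,[2.8,-2.0,0],0],[0,[2.8,-2.0,0],0],[0,[2.8,-2.0,0],0],[0,[0,0,0],0],[0,[0,0,0],0]]'
cat >> h.py <<'E'
def go(x,y,yaw=None):
    "remaining shift (cm, tool axes) and turn to a target"
    s=ctrl.observe(); w,a,b,c=s["tool_rot"]; X=np.array([1-2*(b*b+c*c),2*(a*b+w*c)]);Y=np.array([X[1],-X[0]])
    d=(np.array([x,y])-s["tool_pos"][:2])*100; yw=np.arctan2(X[1],X[0])
    print("t",round(s["time_s"],2),"tcp",s["tool_pos"].round(4),"shift",(d@X).round(2),(d@Y).round(2),"turn",None if yaw is None else round(yw-yaw,3),"F",s["wrist_force"].round(1),"T",s["ft_torque"].round(2),"gap",round(s["finger_gap"],4),s["finger_force"],"q",s["qpos"].round(2),"tilt",(2*(a*c-w*b)).round(3),(2*(b*c+w*a)).round(3))
E
python3 -c "from h import *;go(.6213,-.0725)"
```

```text
time_s: 1.8
tool_pos: [0.3957, -0.3525, 0.2318]
tool_rot: [0.0, 0.99, 0.143, 0.0]
wrist_force: [-0.5, -0.7, -0.4]
finger_gap: 0.0001
finger_force: 0.0
t 1.8 tcp [ 0.3957 -0.3525  0.2318] shift 29.55 -20.49 turn None F [-0.5 -0.7 -0.4] T [-0.11  0.02  0.01] gap 0.0001 0.0 q [ 1.16  0.3  -0.58  1.85  0.19  1.04 -0.78] tilt 0.001 0.001
```

```bash
python3 -m creep '[[0,[2.95,-2.05,0],0],[0,[2.95,-2.05,0],0],[0,[2.95,-2.05,0],0],[0,[2.95,-2.05,0],0],[0,[2.95,-2.05,0],0],[0,[2.95,-2.05,0],0],[0,[2.95,-2.05,0],0],[0,[2.95,-2.05,0],0],[0,[2.95,-2.05,0],0],[0,[2.95,-2.05,0],0],[0,[0,0,2],0],[0,[0,0,2],0]]'
python3 -m creep '[[0,[0,0,1.5],0],[0,[0,0,1],0],[0,[0,0,0.5],0],[0,[0,0,0],0]]'
python3 -c "from h import *;go(.6213,-.0725)"
```

```text
time_s: 2.8
tool_pos: [0.6228, -0.0742, 0.192]
tool_rot: [-0.0, 0.99, 0.141, 0.002]
wrist_force: [0.2, -0.5, -0.1]
finger_gap: 0.0003
finger_force: 0.0
time_s: 3.13
tool_pos: [0.6196, -0.0773, 0.1601]
tool_rot: [-0.0, 0.99, 0.139, -0.001]
wrist_force: [-0.1, 0.1, -1.4]
finger_gap: -0.0002
finger_force: 0.0
t 3.13 tcp [ 0.6196 -0.0773  0.1601] shift 0.29 -0.42 turn None F [-0.1  0.1 -1.4] T [-0.01  0.01 -0.01] gap -0.0002 0.0 q [ 0.53  0.58 -0.62  1.67  0.38  1.02 -1.51] tilt -0.002 -0.0
```

```bash
python3 -m creep '[[0,[0.3,-0.4,0],0],[0,[0,0,0.5],0],[0,[0,0,0.5],0],[0,[0,0,0],0]]'
python3 -c "from h import *;go(.6213,-.0725)"
python3 -m creep '[[0,[0,0,0.4],0],[0,[0,0,0.4],0],[0,[0,0,0.3],0],[0,[0,0,0],0]]'
python3 -c "from h import *;go(.6213,-.0725)"
```

```text
time_s: 3.47
tool_pos: [0.6219, -0.0714, 0.1508]
tool_rot: [0.0, 0.99, 0.14, -0.0]
wrist_force: [-0.3, -0.3, -0.7]
finger_gap: -0.0001
finger_force: 0.0
t 3.47 tcp [ 0.6219 -0.0714  0.1508] shift -0.08 0.09 turn None F [-0.3 -0.3 -0.7] T [-0.04  0.03  0.01] gap -0.0001 0.0 q [ 0.52  0.59 -0.62  1.68  0.39  1.   -1.52] tilt -0.001 0.0
time_s: 3.8
tool_pos: [0.6225, -0.0715, 0.1404]
tool_rot: [0.0, 0.99, 0.14, 0.0]
wrist_force: [0.2, -1.1, 3.1]
finger_gap: -0.0001
finger_force: 1.5
t 3.8 tcp [ 0.6225 -0.0715  0.1404] shift -0.15 0.07 turn None F [ 0.2 -1.1  3.1] T [-0.01  0.06 -0.03] gap -0.0001 1.5472455695271492 q [ 0.51  0.6  -0.61  1.69  0.4   0.98 -1.53] tilt 0.001 0.0
```

Contact is at the expected height. I'll press on past the snap.

```bash
python3 -m creep '[[0,[0,0,0.3],0],[0,[0,0,0.3],0],[0,[0,0,0.2],0],[0,[0,0,0.2],0],[0,[0,0,0],0],[0,[0,0,0],0]]'
python3 -c "from h import *;go(.6213,-.0725)"
```

```text
time_s: 4.3
tool_pos: [0.6221, -0.0714, 0.132]
tool_rot: [0.001, 0.99, 0.14, -0.0]
wrist_force: [-5.4, -0.4, 14.0]
finger_gap: 0.0001
finger_force: 7.1
t 4.3 tcp [ 0.6221 -0.0714  0.132 ] shift -0.11 0.08 turn None F [-5.4 -0.4 14. ] T [-0.07  1.3  -0.04] gap 0.0001 7.06856939534191 q [ 0.51  0.61 -0.61  1.69  0.41  0.97 -1.54] tilt -0.0 0.001
```

```bash
python3 -m creep '[[0,[0,0,0.2],0],[0,[0,0,0],0]]'; python3 -m creep '[[0,[0,0,-1],0],[0,[0,0,-2.5],0],[0,[0,0,-2.5],0],[0,[0,0,-1],0],[5,[0,0,0],-0.11],[5,[0,0,0],-0.11],[5,[0,0,0],-0.11],[5,[0,0,0],-0.11],[5,[0,0,0],0]]'
python3 -c "from h import *;go(.5886,-.1976,.729)"
```

```text
time_s: 4.47
tool_pos: [0.6223, -0.0714, 0.1318]
tool_rot: [0.001, 0.99, 0.14, -0.0]
wrist_force: [-10.8, -0.8, 26.3]
finger_gap: -0.0002
finger_force: 12.9
time_s: 5.22
tool_pos: [0.6218, -0.0715, 0.1974]
tool_rot: [-0.0, 0.935, 0.354, -0.0]
wrist_force: [0.9, -0.2, -0.2]
finger_gap: 0.0499
finger_force: 0.0
t 5.22 tcp [ 0.6218 -0.0715  0.1974] shift -10.84 7.24 turn -0.005 F [ 0.9 -0.2 -0.2] T [ 0.02 -0.04  0.02] gap 0.0499 0.0 q [ 0.6   0.57 -0.74  1.64  0.42  1.1  -1.1 ] tilt -0.0 -0.001
```

```bash
python3 -m creep '[[5,[-2.7,1.8,0],-0.005],[5,[-2.7,1.8,0],0],[5,[-2.7,1.8,0],0],[5,[-2.7,1.8,0],0],[5,[0,0,0],0],[5,[0,0,0],0]]'
python3 - <<'E'
from h import *
go(.5886,-.1976,.729)
t=ctrl.get_image("top");s=ctrl.get_image("side")
a=cv2.resize(s[150:240,310:430],None,fx=6,fy=6,interpolation=cv2.INTER_CUBIC)
cv2.imwrite("pics/z3.png",a[:,:,::-1])
E
```

```text
time_s: 5.72
tool_pos: [0.5878, -0.2004, 0.1974]
tool_rot: [0.0, 0.936, 0.351, -0.001]
wrist_force: [1.5, 0.8, -0.4]
finger_gap: 0.0499
finger_force: 0.0
t 5.72 tcp [ 0.5878 -0.2004  0.1974] shift 0.24 -0.16 turn -0.012 F [ 1.5  0.8 -0.4] T [ 0.05 -0.02  0.02] gap 0.0499 0.0 q [ 0.81  0.55 -0.72  1.65  0.4   1.09 -0.88] tilt -0.001 -0.0
```

View pics/z3.png

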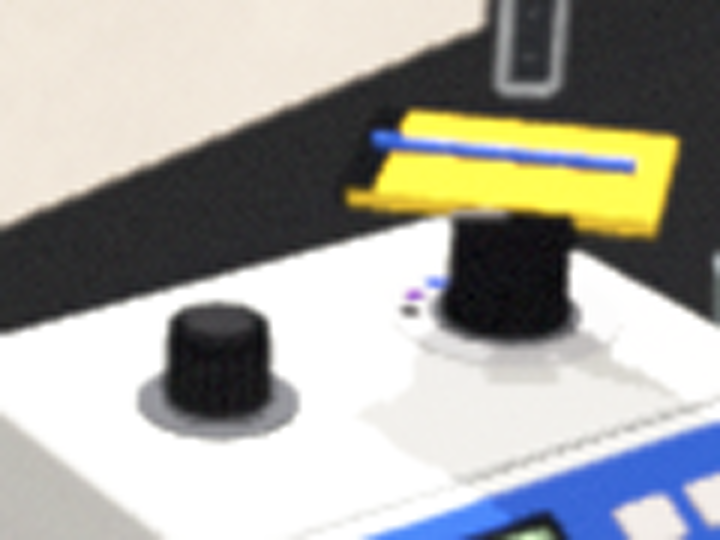

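The cap at (218,350) in the crop is down and the orange ring is gone. The knob at (510,270) is still at dark, with a finger visible above it. Next I lower the tool: 8.45 cm in total.

```bash
python3 -m creep '[[5,[0.24,-0.16,1.5],-0.012],[5,[0,0,1.5],0],[5,[0,0,1],0],[5,[0,0,0],0]]'
python3 -c "from h import *;go(.5886,-.1976,.729)"
```

```text
time_s: 6.15
tool_pos: [0.5885, -0.1919, 0.1559]
tool_rot: [-0.002, 0.932, 0.361, -0.001]
wrist_force: [-1.0, -0.2, -0.3]
finger_gap: 0.0503
finger_force: 0.0
t 6.15 tcp [ 0.5885 -0.1919  0.1559] shift -0.38 0.43 turn 0.011 F [-1.  -0.2 -0.3] T [ 0.03  0.   -0.  ] gap 0.0503 0.0 q [ 0.78  0.6  -0.71  1.69  0.44  1.03 -0.9 ] tilt -0.001 -0.004
```

```bash
python3 -m creep '[[5,[0,0,0],0],[5,[0,0,0],0],[5,[0,0,0],0]]' >/dev/null
python3 -c "from h import *;go(.5886,-.1976,.729)"
```

```text
t 6.4 tcp [ 0.5906 -0.1938  0.1593] shift -0.4 0.15 turn 0.009 F [0.5 0.6 1. ] T [ 0.05 -0.04 -0.06] gap 0.0499 0.0 q [ 0.79  0.59 -0.71  1.68  0.44  1.03 -0.9 ] tilt 0.001 0.001
```

```bash
python3 -m creep '[[5,[-0.38,0.15,0],0.009],[5,[0,0,0.8],0],[5,[0,0,0.8],0],[5,[0,0,0.8],0],[5,[0,0,0.6],0],[5,[0,0,0],0],[5,[0,0,0],0],[5,[0,0,0],0],[5,[0,0,0],0]]'
python3 -c "from h import *;go(.5886,-.1976,.729)"
```

```text
time_s: 7.15
tool_pos: [0.5883, -0.1976, 0.1287]
tool_rot: [0.0, 0.934, 0.356, 0.0]
wrist_force: [-0.1, 0.4, -0.3]
finger_gap: 0.0499
finger_force: 0.0
t 7.15 tcp [ 0.5883 -0.1976  0.1287] shift 0.02 0.01 turn -0.0 F [-0.1  0.4 -0.3] T [ 0.01 -0.    0.03] gap 0.0499 0.0 q [ 0.78  0.63 -0.69  1.71  0.47  0.98 -0.92] tilt 0.0 0.001
```

```bash
python3 -m creep '[[5,[0,0,0.7],0],[5,[0,0,0.6],0],[5,[0,0,0],0],[5,[0,0,0],0],[5,[0,0,0],0],[2.5,[0,0,0],0],[2.5,[0,0,0],0],[2.5,[0,0,0],0]]'
python3 -c "from h import *;go(.5886,-.1976,.729)"
python3 -m creep '[[0,[0,0,0],0],[0,[0,0,0],0],[0,[0,0,0],0],[0,[0,0,0],0],[0,[0,0,0],0]]' >/dev/null
python3 -c "from h import *;go(.5886,-.1976,.729)"
```

```text
time_s: 7.82
tool_pos: [0.5881, -0.1978, 0.1156]
tool_rot: [0.0, 0.934, 0.356, 0.0]
wrist_force: [0.1, -0.4, 0.1]
finger_gap: 0.025
finger_force: 0.0
t 7.82 tcp [ 0.5881 -0.1978  0.1156] shift 0.05 0.02 turn -0.0 F [ 0.1 -0.4  0.1] T [0.   0.01 0.  ] gap 0.025 0.0 q [ 0.77  0.64 -0.68  1.71  0.48  0.95 -0.93] tilt 0.0 0.0
t 8.23 tcp [ 0.5885 -0.1983  0.1158] shift 0.05 -0.05 turn -0.001 F [ 2.1 -2.9  1.2] T [-0.37 -0.36  0.05] gap 0.013 62.48700499534607 q [ 0.77  0.64 -0.68  1.71  0.48  0.95 -0.93] tilt 0.0 0.001
```

```bash
echo 'import h;h.go(.5886,-.1976,.729-1.178)' > g.py
python3 -m creep '[[0,[0,0,0],0.05],[0,[0,0,0],0.05],[0,[0,0,0],0.05],[0,[0,0,0],0.05],[0,[0,0,0],0],[0,[0,0,0],0]]' >/dev/null; python3 g.py
python3 -m creep '[[0,[0,0,0],0.05],[0,[0,0,0],0.05],[0,[0,0,0],0.05],[0,[0,0,0],0.05],[0,[0,0,0],0],[0,[0,0,0],0]]' >/dev/null; python3 g.py
```

```text
t 8.73 tcp [ 0.5887 -0.1985  0.1158] shift 0.03 -0.08 turn 0.979 F [ 3.2 -3.5  1.4] T [-0.68 -0.69  0.1 ] gap 0.0128 62.38875389099121 q [ 0.74  0.63 -0.63  1.71  0.44  0.94 -1.11] tilt 0.001 0.002
t 9.23 tcp [ 0.5889 -0.1987  0.1158] shift 0.01 -0.11 turn 0.779 F [ 4.3 -3.9  0.6] T [-0.77 -0.74  0.11] gap 0.013 62.374080419540405 q [ 0.71  0.62 -0.58  1.72  0.41  0.93 -1.28] tilt 0.002 0.002
```

```bash
python3 -m creep '[[0,[0,0,0],0.05],[0,[0,0,0],0.05],[0,[0,0,0],0]]' >/dev/null; python3 g.py
python3 -m creep '[[0,[0,0,0],0.05],[0,[0,0,0],0.05],[0,[0,0,0],0]]' >/dev/null; python3 g.py
python3 -m creep '[[0,[0,0,0],0.05],[0,[0,0,0],0.05],[0,[0,0,0],0]]' >/dev/null; python3 g.py
python3 -m creep '[[0,[0,0,0],0.05],[0,[0,0,0],0.05],[0,[0,0,0],0]]' >/dev/null; python3 g.py
```

```text
t 9.48 tcp [ 0.5889 -0.1989  0.1158] shift 0.0 -0.13 turn 0.676 F [ 3.4 -4.3  1.2] T [-0.78 -0.81  0.2 ] gap 0.0132 62.37908720970154 q [ 0.69  0.61 -0.56  1.72  0.39  0.93 -1.37] tilt 0.002 0.002
t 9.73 tcp [ 0.5889 -0.199   0.1158] shift -0.01 -0.14 turn 0.576 F [ 4.  -4.4  1.1] T [-0.88 -0.81  0.12] gap 0.0129 62.346691489219666 q [ 0.68  0.61 -0.54  1.72  0.38  0.92 -1.46] tilt 0.002 0.002
t 9.98 tcp [ 0.589  -0.1991  0.1158] shift -0.03 -0.16 turn 0.476 F [ 4.1 -5.   1.4] T [-0.94 -0.83  0.07] gap 0.0129 62.32685208320618 q [ 0.66  0.6  -0.52  1.72  0.36  0.92 -1.54] tilt 0.002 0.002
t 10.23 tcp [ 0.589  -0.1993  0.1158] shift -0.05 -0.16 turn 0.376 F [ 4.3 -4.4  0.6] T [-0.89 -0.87  0.2 ] gap 0.0128 62.346625328063965 q [ 0.64  0.6  -0.49  1.72  0.34  0.91 -1.63] tilt 0.003 0.002
```

Run:
```python
import h,cv2
t=h.ctrl.get_image("top")
cv2.imwrite("pics/z4.png",cv2.resize(t[195:285,400:520],None,fx=6,fy=6,interpolation=cv2.INTER_CUBIC)[:,:,::-1])
```

```text
(no output)
```

View pics/z4.png

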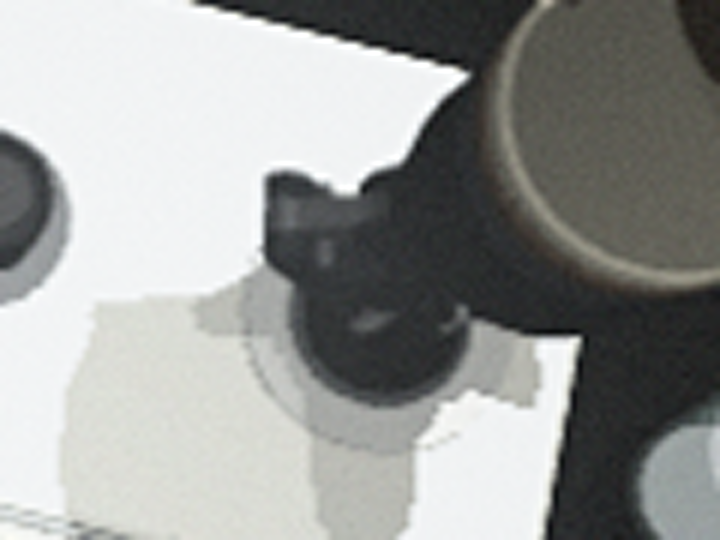

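The gripper hides the knob (380,330), but the torque peaks near 0.5 rad and dips near 0.7 rad, so the clicks match the tool angle. I'll continue the remaining 0.376 rad in small steps.

```bash
for i in 1 ; do python3 -m creep '[[0,[0,0,0],0.05],[0,[0,0,0],0.05],[0,[0,0,0],0]]' >/dev/null; python3 g.py; done
python3 -m creep '[[0,[0,0,0],0.05],[0,[0,0,0],0.05],[0,[0,0,0],0]]' >/dev/null; python3 g.py
python3 -m creep '[[0,[0,0,0],0.05],[0,[0,0,0],0.05],[0,[0,0,0],0]]' >/dev/null; python3 g.py
python3 -m creep '[[0,[0,0,0],0.04],[0,[0,0,0],0.035],[0,[0,0,0],0],[0,[0,0,0],0],[0,[0,0,0],0]]' >/dev/null; python3 g.py
```

```text
t 10.53 tcp [ 0.589  -0.1994  0.1158] shift -0.07 -0.17 turn 0.276 F [ 4.  -6.4  0. ] T [-1.01 -0.91  0.16] gap 0.013 62.33432650566101 q [ 0.63  0.59 -0.47  1.72  0.33  0.91 -1.72] tilt 0.003 0.002
t 10.78 tcp [ 0.589  -0.1995  0.1158] shift -0.09 -0.18 turn 0.176 F [ 2.8 -6.3  0.3] T [-1.1  -0.85  0.14] gap 0.0129 62.31767177581787 q [ 0.61  0.59 -0.45  1.72  0.31  0.9  -1.81] tilt 0.003 0.001
t 11.03 tcp [ 0.5889 -0.1997  0.1158] shift -0.1 -0.18 turn 0.076 F [ 4.5 -5.8  0.8] T [-1.17 -0.88  0.08] gap 0.0131 62.3022186756134 q [ 0.6   0.58 -0.42  1.72  0.29  0.9  -1.89] tilt 0.003 0.001
t 11.45 tcp [ 0.5889 -0.1997  0.1158] shift -0.12 -0.18 turn 0.003 F [ 3.5 -6.   1.1] T [-1.18 -0.83  0.08] gap 0.0129 62.282620668411255 q [ 0.58  0.58 -0.41  1.72  0.28  0.9  -1.96] tilt 0.003 0.001
```

```bash
for i in 1 2 3 4 5 6; do python3 -m creep '[[0,[0,0,0],0],[0,[0,0,0],0]]' >/dev/null; python3 -c "
from cell import ctrl
s=ctrl.observe();print(s['ft_torque'].round(3),s['tool_rot'].round(4))"; done
```

```text
[-1.177 -0.866  0.134] [ 8.000e-04  9.753e-01 -2.210e-01  1.400e-03]
[-1.139 -0.809  0.08 ] [ 8.000e-04  9.753e-01 -2.210e-01  1.400e-03]
[-1.15  -0.877  0.132] [ 8.000e-04  9.753e-01 -2.210e-01  1.400e-03]
[-1.206 -0.868  0.146] [ 8.000e-04  9.753e-01 -2.210e-01  1.400e-03]
[-1.217 -0.855  0.085] [ 8.000e-04  9.753e-01 -2.210e-01  1.400e-03]
[-1.155 -0.873  0.184] [ 8.000e-04  9.753e-01 -2.210e-01  1.400e-03]
```

Run:
```python
import h,cv2
t=h.ctrl.get_image("side")
cv2.imwrite("pics/z5.png",cv2.resize(t[150:320,250:480],None,fx=3.4,fy=3.4,interpolation=cv2.INTER_CUBIC)[:,:,::-1])
```

```text
(no output)
```

View pics/z5.png

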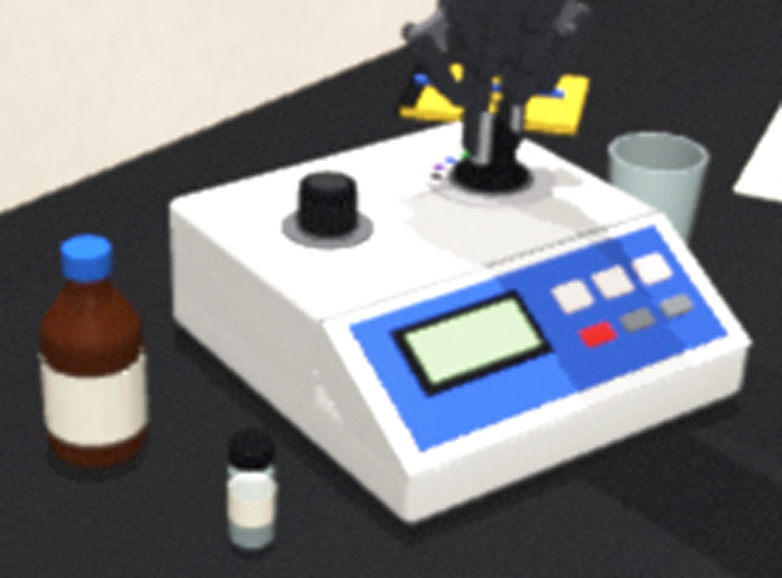

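The cap at (328,210) is home, and the fingers hold the knob bar end-on at (497,150). The bottle, vial and beaker are undisturbed, so I'm handing in.

```bash
python3 -c "from cell import ctrl;print(ctrl.job_done())"
```

```text
the job is handed in; nothing more can be done
None
```

I pressed the light cap home, then turned the knob 1.175 rad by tool angle to the third click (1.178 rad). The gripper still holds it there, the bottle, beaker and vial look undisturbed in the last picture, and the job is handed in; no verdict came back. The gripper hid the pointer, so the knob position rests on the tool angle and the felt clicks.

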